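# Ground-lug continuity check under the spring plunger

### The arm

A 6-joint arm with a two-finger parallel gripper is mounted at the origin on the work surface. World frame = base frame: x ahead of the robot, y to its left, z up, the work surface at z = 0. Lengths are in m, angles in rad, forces in N, time in s.
With the tool pointing down it reaches from about 0.3 to 0.875 m from the base axis. Payload 6.4 kg.
Tool frame: the origin (TCP) lies midway between the tips of the shut fingers; the grasp point (between the pads) lies 19 mm behind it; z points along the fingers, y is the line along which they close (so a half turn about z gives the same grasp; the last joint's range is limited). The gripper opens to 88 mm and grips with 3 to 60 N. Pads are 18 mm wide; open, the fingers measure 123 mm over their backs; the gripper's body (75 mm by 187 mm) begins 45 mm behind the grasp point.
Start: joints at [1.08, 0.181, 1.607, -0, 1.354, -0.206], TCP at [0.162, 0.552, 0.209] pointing down, gripper open.
Joint ranges: [-2.99, 2.99], [-0.89, 2.07], [0.3, 2.58], [-1.14, 4.28], [0, 2.63], [-3.12, 3.12]. Speed limits (rad/s): [2.57, 2.57, 3.01, 3.14, 3.14, 3.14].

### API

Orientations are given as a rotation vector (axis times angle).
In Python, from cell import manip gives the robot as it stands. The module is installed in compiled form; this text tells all that it offers.
- The arm moves only by the tool drive_tool, never from a script. Its argument "targets" is text: rows parted by semicolons, each of 7 numbers parted by spaces: the shift along the world's x, y, z scaled (see below), then the turn, a rotation vector about the world's x, y, z scaled (see below), then the opening, from -1 (shut) to 1 (fully open). A call has 1 to 5 rows; each row shifts and turns the commanded pose from where the row before left it; what a row does not reach is not made up. The controller multiplies each number of a shift by 40 mm and each number of a turn by 8 degrees. A row lasts 1/10 s, in which the tool goes at most 50 mm and 8.59 degrees, less where a joint would pass 70% of its speed; a pose out of reach is approached as far as the arm can. A call with a number of a shift or a turn outside -1 to 1 is refused whole. A call with a gripper value outside its range is refused whole. The fingers move at their own pace and stop on an object; "newtons" is the grip in N (left out, the last holds). Time passes only in rows, so rows that do not move let the fingers close. It gives the time, the measured TCP pose, the force, the opening and the grip force at its end, in the units of the state.
- manip.get_state(): the state, without advancing time (a new reading comes with each control period).
- manip.capture(name): name is "side" or "top"; returns a dict with "color" (420x560x3 uint8, blue, green, red), "fx", "fy", "cx", "cy" (pixels), "pose" (4x4, takes a point from camera to world coordinates). Camera axes: x right, y down, z forward; pixel columns grow to the right and rows downward; lengths in m; the calibration is good to about 2 mm. A picture is of the moment at which its call begins. There is no depth.
- manip.close_job(): hands the job in; it is judged then, once.
Trained networks look in a picture, given as the dict that the camera call returned (one of the last four; its "shot" number tells which), for a name from the list of things; names that differ only in an ending like _2 or _b are one class to them, and where a whole thing is asked for, a point or a joint stands for the part that bears it (a point fixed in the world has none). Each returns a list of dicts, best first, with "score" (0 to 1); they miss things now and then, are a little off and sometimes report something else, mostly with a low value. They report only what shows in the picture. A call takes as long as a camera call.
- manip.search_frame(picture, target): "box" ([left, top, right, bottom] in pixels, round what is visible of it).
- manip.outline_of(picture, target): "region" (420x560 bool, what is visible of it) and "box" ([left, top, right, bottom] in pixels, round what is visible of it).
The state is a dict: "time_s": time; "q": joint angles; "joint_velocities": joint speeds; "joint_torque": joint torques, N m; "eef_pos": TCP position; "tool_rot": TCP orientation; "contact_force": force on the tool from outside, world axes, zero at the start; "torque": the same for the moment, N m; "gripper_width": finger opening in m; "finger_force": force on a finger pad.
Only numpy, scipy, OpenCV 4.12 (cv2) and the standard library are available. Lean on these libraries where they do the work, as an engineer would, in place of code of your own. Each camera call takes 0.05 s, during which the arm holds its last target. There are 200 camera calls.

### The job

Check the copper grounding lug in the test jig: swing the steel guard arm well clear of the plunger (about a right angle) and slide the lug along its channel until its flat end is fully home against the fence; then press the black plunger head all the way down to its stop, hold it there for a second, and let it spring back up. Leave the lug home in the jig and the guard swung clear, and do not move anything else on the bench.

Things in the scene. Friction and masses are not known exactly. Their poses are not given: they have to be found in the camera images.
- jig: C-shaped steel test jig fixed to the bench. Origin: on the bench, mid-width of its channel; x along the channel towards the fence, z up. Base plate x -120 to +100, y +-75, 14 mm thick. A column at x 70 to 100, y +-35 mm closes the channel and carries an overhead block x 10 to 100, y -35 to +80, z 75 to 105 mm. The plunger passes down through the block at x 40, y 0.
- jig_fence (a point): Middle of the fence (the column's front face) at the channel floor: jig frame (70, 0, 14) mm; axes are the jig's. The channel lies on the base plate between two steel rails, inner faces at y +-22.5 mm, 12 mm high, from x -110 to +70 mm, open at the -x end.
- plunger_top (a point): Centre of the flat top of the plunger's black mushroom head (50 mm across, 12 mm thick); it moves with the plunger, 142 mm above the bench when up and 122 mm when at its stop.
- plunger (a joint): Plunger travel in m: 0 up, 0.020 fully down at its stop. Sprung: about 5 N starts it moving, about 11 N holds it at the stop; it returns by itself. Its copper contact pad then stands 0.5 mm over the flat end of a lug that is home.
- guard_hinge (a point): Upright pivot of the guard arm, jig frame (40, 62, 146) mm, at the arm's underside.
- guard_knob (a point): Centre of the top of the guard's upright black knob (16 mm diameter, 35 mm tall, top 187 mm above the bench), 85 mm from the pivot; it moves with the guard arm, a steel strip 26 mm wide, 6 mm thick, 98 mm long, whose top is 152 mm above the bench, 4 mm over the plunger head.
- guard (a joint): Guard angle in rad: 0 lies straight across the plunger head (from the pivot along the jig's -y); grows anticlockwise seen from above, so the knob swings towards the jig's +x. Stop at 1.6. It turns with light friction (about 1 N at the knob) and stays where left.
- lug: Loose copper grounding lug, 150 mm long, about 0.15 to 0.31 kg, in the jig channel, flat end towards the fence and 40 to 70 mm short of it. Origin: centre of its underside; x towards the flat end (nose), z up. Flat end x 19 to 75 mm, 40 mm wide, 6 mm thick, 14 mm bolt hole; barrel 26 mm in diameter, x -75 to +5 mm, its end sticking out of the channel.
- lug_nose (a point): Middle of the nose edge of the lug's flat end, at its underside; it meets the fence when home.
- lug_tail (a point): Centre of the barrel's end face, the place to push; 13 mm above the lug's underside. When home it stands at x = -80 mm in the jig frame.
- bulb: Clear quartz short-arc bulb, 240 mm long with steel end caps, lying in the padded trough; fragile, a bystander. Origin on the axis line's underside, mid-length; x along it.
- mallet: Rubber mallet with a wooden handle, 258 mm long, lying on the bench; a bystander.
- jar: Jar 70 mm wide, 100 mm tall, behind the jig; a bystander.
- flashlight: Black flashlight 165 mm long behind the jig; a bystander.
- lens: Dark round lens barrel 84 mm wide, 110 mm tall, behind the jig; a bystander.
- wrench: Steel wrench 170 mm long beside the jig; a bystander.

How it is judged:
By the outcome, as a careful person would: the job done as asked, in the order asked, and still so for the second after the job is handed in, with the robot touching nothing.
It also fails if it takes over 56 s, if anything falls off the work surface, if the arm or the gripper's body presses on something with over 40 N, if the wrist force passes 120 N, or if a joint passes its speed limit or range.

## Working session

There is one attempt and no reset: what is moved stays moved. The work goes in short steps, Python scripts to look and compute and a tool call to move; the robot and the scene stay as the last step left them, time stands still between calls to the robot, and variables do not carry over. Pictures are saved under pics/ and viewed, at most 10 in all, crops included, and the job is handed in when it is done.

Besides the shell and the picture viewer there is one more tool, called after ">>>" in YAML: its name, and indented under it one key for each argument. drive_tool: Moves the arm, as the interface text tells. Shifts and turns lie within -1 to 1; 1 stands for 40 mm of shift or 8 degrees of turn. Its arguments: {"type":"object","properties":{"targets":{"type":"string"},"newtons":{"type":"number"}},"required":["targets"]}

```bash
mkdir -p pics
cat > h.py <<'E'
from cell import manip
import numpy as np, cv2
def ray(p,u,v):
    T=np.array(p['pose']); d=T[:3,:3]@np.array([(u-p['cx'])/p['fx'],(v-p['cy'])/p['fy'],1.]); return T[:3,3],d
def atz(p,u,v,z):
    o,d=ray(p,u,v); return o+d*(z-o[2])/d[2]
def proj(p,X):
    T=np.array(p['pose']); c=T[:3,:3].T@(np.array(X)-T[:3,3]); return np.array([p['fx']*c[0]/c[2]+p['cx'],p['fy']*c[1]/c[2]+p['cy']])
E
python3 - <<'E'
from h import *
for n in('top','side'):
    p=manip.capture(n); cv2.imwrite(f'pics/{n}0.png',p['color']); print(n,np.round(p['pose'],3).tolist(),p['fx'])
    for t in('jig','plunger_top','guard_knob','guard','lug','lug_tail','bulb','mallet','jar','flashlight','lens','wrench'):
        r=manip.search_frame(p,t); print(t,[(np.round(x['box']).tolist(),round(x['score'],2)) for x in r[:2]])
E
```

```text
top [[-0.024, -0.986, 0.167, 0.409], [-1.0, 0.026, 0.011, -0.017], [-0.015, -0.167, -0.986, 1.35], [0.0, 0.0, 0.0, 1.0]] 430.0705971410617
jig [([231.0, 199.0, 317.0, 258.0], 0.77), ([251.0, 214.0, 266.0, 227.0], 0.25)]
plunger_top [([233.0, 202.0, 318.0, 263.0], 0.41)]
guard_knob [([248.0, 207.0, 264.0, 246.0], 0.91), ([314.0, 148.0, 338.0, 172.0], 0.7)]
guard [([249.0, 208.0, 266.0, 246.0], 0.57)]
lug [([271.0, 222.0, 318.0, 244.0], 0.92)]
lug_tail [([268.0, 222.0, 318.0, 246.0], 0.88), ([122.0, 204.0, 154.0, 292.0], 0.72)]
bulb [([411.0, 204.0, 433.0, 281.0], 0.88)]
mallet [([119.0, 204.0, 156.0, 292.0], 0.7), ([268.0, 221.0, 318.0, 246.0], 0.52)]
jar [([313.0, 149.0, 335.0, 171.0], 0.82)]
flashlight [([259.0, 127.0, 293.0, 180.0], 0.72)]
lens [([198.0, 150.0, 225.0, 178.0], 0.7), ([235.0, 198.0, 313.0, 259.0], 0.16)]
wrench [([160.0, 255.0, 196.0, 299.0], 0.72)]
side [[0.994, -0.037, 0.106, 0.498], [-0.111, -0.461, 0.88, -0.867], [0.016, -0.887, -0.462, 0.609], [0.0, 0.0, 0.0, 1.0]] 385.59996356027966
jig [([228.0, 200.0, 297.0, 299.0], 0.58)]
plunger_top [([260.0, 216.0, 280.0, 252.0], 0.51)]
guard_knob [([241.0, 198.0, 284.0, 216.0], 0.83)]
guard [([244.0, 200.0, 284.0, 218.0], 0.75)]
lug [([251.0, 260.0, 276.0, 298.0], 0.92)]
lug_tail [([253.0, 254.0, 279.0, 296.0], 0.56), ([242.0, 200.0, 284.0, 216.0], 0.5)]
bulb [([184.0, 391.0, 331.0, 418.0], 0.85)]
mallet [([207.0, 184.0, 275.0, 210.0], 0.79), ([252.0, 259.0, 274.0, 294.0], 0.49)]
jar [([345.0, 263.0, 379.0, 310.0], 0.69)]
flashlight [([243.0, 199.0, 284.0, 217.0], 0.28)]
lens [([316.0, 199.0, 343.0, 236.0], 0.84), ([251.0, 258.0, 276.0, 295.0], 0.2)]
wrench [([197.0, 210.0, 240.0, 227.0], 0.65)]
```

Run:
```python
import cv2
a=cv2.imread('pics/top0.png');b=cv2.imread('pics/side0.png')
cv2.imwrite('pics/a.png',cv2.resize(a[185:275,215:335],None,fx=6,fy=6,interpolation=3))
cv2.imwrite('pics/b.png',cv2.resize(b[180:310,185:345],None,fx=4.5,fy=4.5,interpolation=3))
```

```text
(no output)
```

View pics/a.png

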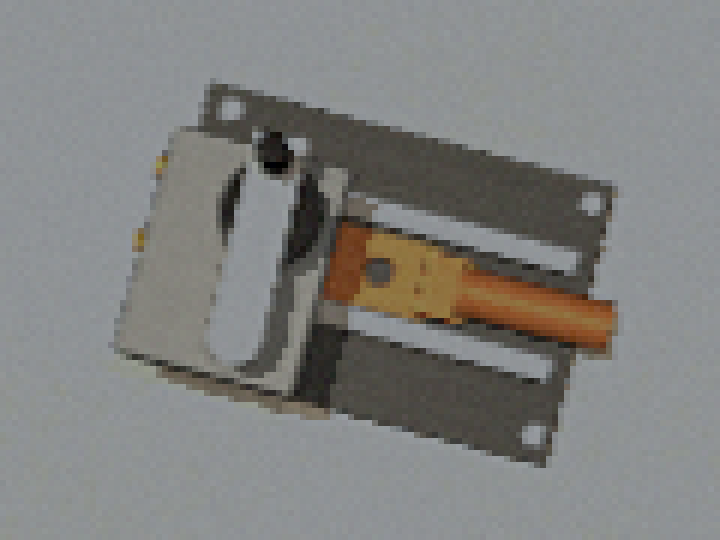

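View pics/b.png

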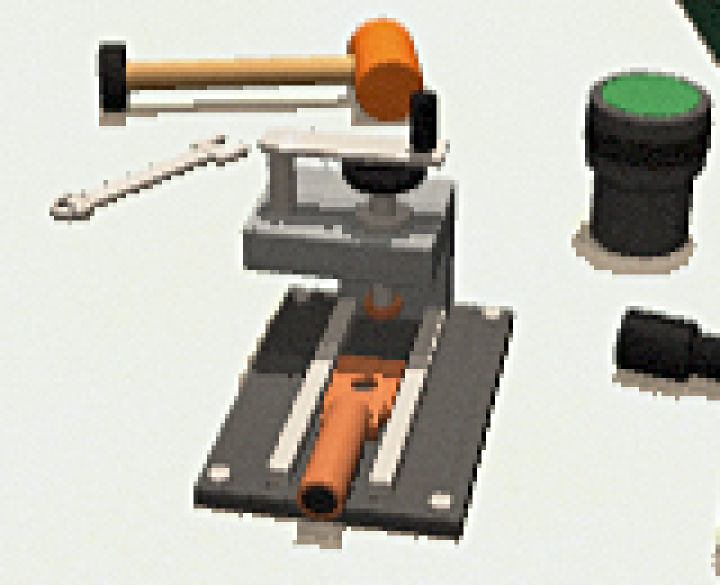

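View pics/top0.png

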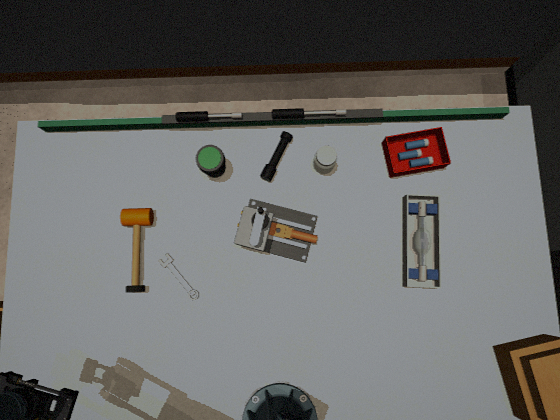

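View pics/side0.png

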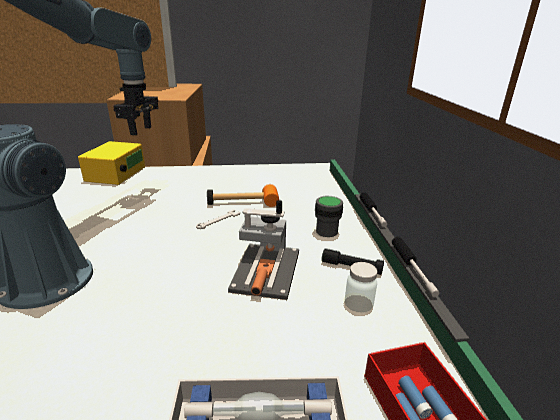

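The crops show the jig with the fence towards image-left (world +y, slightly +x). In crop a, plate corners are at about (210,85), (615,185) and (545,465), the lug tail is at the lower right, and the guard lies over the black head. The wrench and mallet are beyond the column, and the flashlight and jar are at +x. Next I fit the jig's pose from these points.

```bash
cat > fit.py <<'E'
from h import *
from scipy.optimize import least_squares
P={n:manip.capture(n) for n in('top','side')}
A=lambda u,v:(215+u/6-.5,185+v/6-.5); B=lambda u,v:(185+u/4.5-.5,180+v/4.5-.5)
obs=[('top',A(208,84),(100,-75,14)),('top',A(616,185),(-120,-75,14)),('top',A(545,465),(-120,75,14)),
('top',A(118,350),(100,80,105)),('top',A(297,392),(10,80,105)),
('top',A(580,267),(-110,-28,26)),
('side',B(195,487),(-120,75,14)),('side',B(460,520),(-120,-75,14)),('side',B(513,312),(100,-75,14)),
('side',B(244,232),(10,80,105)),('side',B(432,248),(10,-35,105)),('side',B(425,93),(40,-23,187))]
def J(q,X):
    c,s=np.cos(q[2]),np.sin(q[2]); X=np.array(X)/1e3
    return np.array([q[0]+c*X[0]-s*X[1],q[1]+s*X[0]+c*X[1],X[2]])
f=lambda q:np.concatenate([proj(P[n],J(q,X))-np.array(uv) for n,uv,X in obs])
r=least_squares(f,[.55,0,1.3],loss='soft_l1'); q=r.x
print(q,np.degrees(q[2])); print(np.round(f(q).reshape(-1,2),1).tolist())
for n,X in dict(fence=(70,0,14),plunger=(40,0,142),knob=(40,-23,187),hinge=(40,62,146),knob_open=(125,62,187),tailhome=(-80,0,27)).items(): print(n,np.round(J(q,X),4))
t=atz(P['top'],*A(612,328),.027); print('lug tail top',t)
o,d=ray(P['side'],*B(322,500)); print('tail side',o+d*(.027-o[2])/d[2])
c,s=np.cos(q[2]),np.sin(q[2])
for n in [t,o+d*(.027-o[2])/d[2]]: print('tail jig',c*(n[0]-q[0])+s*(n[1]-q[1]),-s*(n[0]-q[0])+c*(n[1]-q[1]))
for n,(u,v),z in [('jar',(325,150),.1),('flash',(268,179),.02),('wrench1',(167,256),.005),('wr2',(197,297),.005),('mal',(137,208),.04),('lens',(211,160),.11)]: print(n,np.round(atz(P['top'],u,v,z),3))
s=manip.get_state(); print(s)
E
python3 fit.py
```

```text
[5.70463386e-01 1.20102020e-03 1.28970703e+00] 73.89476940687689
[[0.4, -0.3], [-0.0, 0.2], [0.2, 0.1], [-0.9, 0.2], [-0.8, 1.1], [-0.4, -0.4], [-0.3, 0.6], [0.9, 0.6], [0.5, -0.5], [-0.5, -0.3], [0.4, 0.4], [-0.1, 1.2]]
fence [0.5899 0.0685 0.014 ]
plunger [0.5816 0.0396 0.142 ]
knob [0.6037 0.0333 0.187 ]
hinge [0.522  0.0568 0.146 ]
knob_open [0.5456 0.1385 0.187 ]
tailhome [ 0.5483 -0.0757  0.027 ]
lug tail top [ 0.53370082 -0.12870662  0.027     ]
tail side [ 0.53383584 -0.12508436  0.027     ]
tail jig -0.13500728707009507 -0.0007169112936826275
tail jig -0.13148972943211665 0.00015818924200244888
jar [ 0.795 -0.159  0.1  ]
flash [0.73  0.017 0.02 ]
wrench1 [0.495 0.338 0.005]
wr2 [0.367 0.243 0.005]
mal [0.644 0.425 0.04 ]
lens [0.771 0.183 0.11 ]
{'time_s': 1.4, 'q': array([ 1.07968870e+00,  1.80795489e-01,  1.60700018e+00,  1.27066824e-05,
        1.35385058e+00, -2.06321132e-01]), 'joint_velocities': array([-0.00071401, -0.00068325, -0.00012122, -0.00098433, -0.00336179,
       -0.00092577]), 'joint_torque': array([ 2.78970037e-04, -4.33827567e+01, -3.42168295e+01,  7.03454227e-02,
        3.09180608e-02, -5.83508601e-07]), 'eef_pos': array([0.16153755, 0.55184104, 0.20871691]), 'tool_rot': array([-4.45831414e-01, -3.10976694e+00,  7.24695579e-05]), 'contact_force': array([-0.66618351,  0.10384977,  1.24013046]), 'torque': array([-0.00243856, -0.0128757 , -0.05686171]), 'finger_force': 0.0, 'gripper_width': 0.08832761600330727}
```

The fit is good, with residuals under about 1.2 px. The jig is at (0.570, 0.001) with a yaw of 73.9°. I'll approach the knob while turning the tool −180°, so the last joint stays mid-range through the swing, and then cage the knob loosely.

>>> drive_tool:
  targets: "0.44 -0.52 0.2 0 0 -0.9 -0.4; 0.44 -0.52 0.2 0 0 -0.9 -0.4; 0.44 -0.52 0.2 0 0 -0.9 -0.4; 0.44 -0.52 0.2 0 0 -0.9 -0.4; 0.44 -0.52 0.2 0 0 -0.9 -0.4"
  newtons: 10

```text
time_s: 1.9
eef_pos: [0.2501, 0.447, 0.2491]
tool_rot: [1.392, 2.816, 0.0]
contact_force: [-0.4, 0.1, 0.5]
gripper_width: 0.0502
finger_force: 0.0
```

>>> drive_tool:
  targets: "0.44 -0.52 0 0 0 -0.9 -0.4; 0.44 -0.52 0 0 0 -0.9 -0.4; 0.44 -0.52 0 0 0 -0.9 -0.4; 0.44 -0.52 0 0 0 -0.9 -0.4; 0.44 -0.52 0 0 0 -0.9 -0.4"

```text
time_s: 2.4
eef_pos: [0.3382, 0.343, 0.2489]
tool_rot: [2.194, 2.248, 0.001]
contact_force: [0.8, -0.1, 0.6]
gripper_width: 0.0265
finger_force: 0.0
```

>>> drive_tool:
  targets: "0.44 -0.52 0 0 0 -0.9 -0.4; 0.44 -0.52 0 0 0 -0.9 -0.4; 0.44 -0.52 0 0 0 -0.9 -0.4; 0.44 -0.52 0 0 0 -0.9 -0.4; 0.44 -0.52 0 0 0 -0.9 -0.4"

```text
time_s: 2.9
eef_pos: [0.4262, 0.2389, 0.2489]
tool_rot: [2.782, 1.46, 0.001]
contact_force: [-0.2, 0.1, 0.0]
gripper_width: 0.0267
finger_force: 0.0
```

>>> drive_tool:
  targets: "0.44 -0.52 0 0 0 -0.9 -0.4; 0.44 -0.52 0 0 0 -0.9 -0.4; 0.44 -0.52 0 0 0 -0.9 -0.4; 0.44 -0.52 0 0 0 -0.9 -0.4; 0.44 -0.52 0 0 0 -0.9 -0.4"

```text
time_s: 3.4
eef_pos: [0.5142, 0.1349, 0.2488]
tool_rot: [-3.097, -0.529, -0.0]
contact_force: [0.3, 1.0, 0.0]
gripper_width: 0.0265
finger_force: 0.0
```

>>> drive_tool:
  targets: "0.44 -0.52 0 0 0 -0.9 -0.4; 0.44 -0.52 0 0 0 -0.9 -0.4; 0.44 -0.52 0 0 0 -0.9 -0.4; 0.44 -0.52 0 0 0 -0.9 -0.4; 0.44 -0.52 0 0 0 -0.9 -0.4"

```text
time_s: 3.9
eef_pos: [0.6022, 0.0309, 0.2487]
tool_rot: [-3.109, 0.454, -0.0]
contact_force: [0.1, 0.3, -0.1]
gripper_width: 0.0265
finger_force: 0.0
```

>>> drive_tool:
  targets: "0.04 0.06 -0.35 0 0 0 -0.4; 0 0 -0.35 0 0 0 -0.4; 0 0 -0.35 0 0 0 -0.4; 0 0 -0.35 0 0 0 -0.4"

```text
time_s: 4.3
eef_pos: [0.602, 0.0353, 0.1909]
tool_rot: [-3.11, 0.443, 0.002]
contact_force: [0.1, -0.5, -0.1]
gripper_width: 0.0263
finger_force: 0.0
```

Run:
```python
from h import *
b=[]
for n,(u,v) in (('top',(210,180)),('side',(225,165))):
    p=manip.capture(n); b.append(cv2.resize(p['color'][v:v+75,u:u+95],None,fx=4.2,fy=7*.6,interpolation=3))
cv2.imwrite('pics/c.png',np.hstack(b))
```

```text
(no output)
```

View pics/c.png

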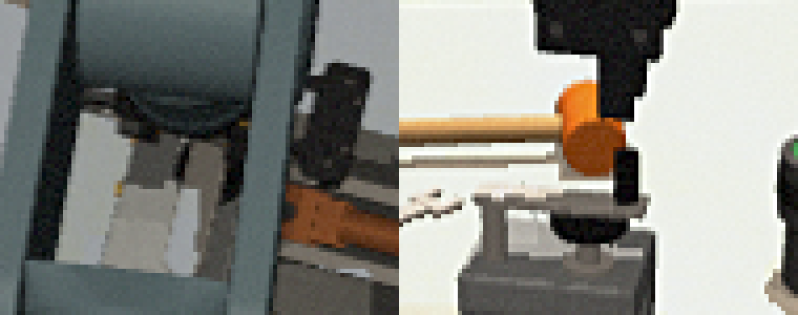

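The top view is blocked by the arm. In the side view the near finger (centre about (617,110) in the crop) is roughly in line with the knob at (626,150), but its tip looks higher than expected, so I'll check the projections.

Run:
```python
from h import *
p=manip.capture('side'); s=manip.get_state(); e=s['eef_pos']; print(e)
d=np.array([.277,.961,0])
cr=lambda uv:np.round((uv-[225,165])*4.2+[399,0])
print('tcp',cr(proj(p,e)),'near',cr(proj(p,e-d*.022)),'far',cr(proj(p,e+d*.022)),'knob',cr(proj(p,[.6037,.0333,.187])))
g=cv2.cvtColor(p['color'],cv2.COLOR_BGR2GRAY); print(g[178:216,366-0 if 0 else 272:282])
```

```text
[0.6018137  0.03502398 0.19111257]
tcp [622. 146.] near [616. 161.] far [628. 131.] knob [625. 153.]
[[ 85  15  18  15  26  21  24  10  30  19]
 [ 93  12  19  19  12  23  19  28  16  20]
 [ 86   6  16  22  28  20  20  15  21  17]
 [ 88  16   5  25  17  18  20  27  23  15]
 [ 83  14  17  25  29  15  30  25  12  19]
 [ 89   9  24  24  27  21  23  25  20  22]
 [ 64  12  30  23  22  24  12  10  23  21]
 [ 53  11  24  12  26  32  16  16  29  18]
 [ 65  22  23  12  15  30  18  23  17   0]
 [ 60  14  26  20  23  18  23  18  15  56]
 [ 54  10  23  23  26  22  21  14   0 188]
 [ 59  14  17  16  29  18  18  18   0 255]
 [ 58   9  14  23  24  17  20  11   0 255]
 [ 86  15  10  18  24  15  22   8   0 255]
 [ 88  39  39   8   1   0   0   0   0 255]
 [113 105 142 151 139 105 194 179 159 254]
 [ 89  90 107 115 134 122 182 250 241 244]
 [ 71  73  66  67  89 107 167 253 244 240]
 [ 72  76  79  73  66  77 109 253 242 238]
 [ 76  75  74  76  76  68  59 254 247 240]
 [ 77  75  76  74  74  70  54 240 252 243]
 [ 77  74  76  78  80  80  52 183 231 253]
 [ 75  78  74  81  54  42  28  88 103 157]
 [ 73  79  77  84  32   9   6   0   0   0]
 [ 77  74  76  71  28   1   8  25   1   0]
 [ 74  76  74  78  35   3  13  14   9   0]
 [ 78  70  74  83  29  14   9   9  24   0]
 [ 69  65  66 110  31   0   8   3  21   0]
 [ 66  83  83 140  38   0  19  16  10   0]
 [135 140 140 164  44   5  17  22   0   0]
 [242 241 247 255  78   4  16   4   8   0]
 [254 254 255 255  55  11   0   7  12   0]
 [189 187 189 242  34  11  16   7   0   0]
 [112 104 110 145  10   0   5  18   5   0]
 [107 107 107 115  49   2  17   1   5   0]
 [108 107 109 113  82  18  20  19  48  68]
 [121 121 122 122 108 104  98 104 105 110]
 [106 105 107 111  99 101 102 113 108 107]]
```

Run:
```python
from h import *
p=manip.capture('side'); a=cv2.imread('pics/side0.png')
e=np.array([.1615,.5518,.2087]); d=np.array([.277,.961,0])
for k in(-1,0,1): print(k,proj(p,e+d*.05*k))
cv2.imwrite('pics/d.png',np.hstack([cv2.resize(a[80:150,100:175],None,fx=5,fy=5,interpolation=3),cv2.resize(p['color'][145:215,235:310],None,fx=5,fy=5,interpolation=3)]))
```

```text
-1 [135.25141701 143.52249551]
0 [142.09667422 139.62892523]
1 [148.52635866 135.97173201]
```

View pics/d.png

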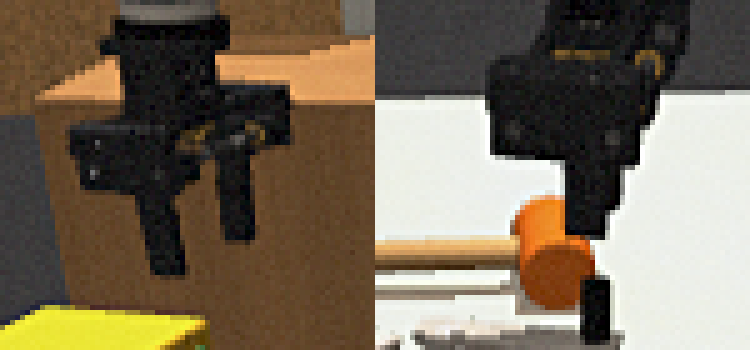

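The fingertips show about 10 px higher in the side view than the reported TCP projects, both at the start and now. I'll check this against the top view before descending.

Run:
```python
from h import *
s=manip.get_state(); e=s['eef_pos']; print(e)
d=np.array([.277,.961,0]); n=np.array([.961,-.277,0])
p=manip.capture('top'); q=manip.capture('side')
off=dict(none=[0,0,0],zup=[0,0,.035],yfar=[0,.067,0])
for k,o in off.items():
    print(k,'top body end corners z+64,z+130',[np.round(proj(p,e+np.array(o)-d*.0935+n*w+[0,0,h]),0).tolist() for h in(.064,.13) for w in(-.0375,.0375)],
     'side near finger tip corners',[np.round(proj(q,e+np.array(o)-d*.0135+n*w),0).tolist() for w in(-.009,.009)])
b=cv2.resize(p['color'][170:260,240:330],None,fx=6,fy=6,interpolation=3); cv2.imwrite('pics/e.png',b)
```

```text
[0.60268004 0.03480309 0.1923356 ]
none top body end corners z+64,z+130 [[291.0, 229.0], [298.0, 201.0], [291.0, 225.0], [299.0, 196.0]] side near finger tip corners [[274.0, 201.0], [281.0, 202.0]]
zup top body end corners z+64,z+130 [[291.0, 227.0], [298.0, 198.0], [292.0, 223.0], [300.0, 193.0]] side near finger tip corners [[274.0, 189.0], [281.0, 189.0]]
yfar top body end corners z+64,z+130 [[265.0, 229.0], [272.0, 201.0], [264.0, 226.0], [271.0, 196.0]] side near finger tip corners [[272.0, 191.0], [278.0, 191.0]]
```

View pics/e.png

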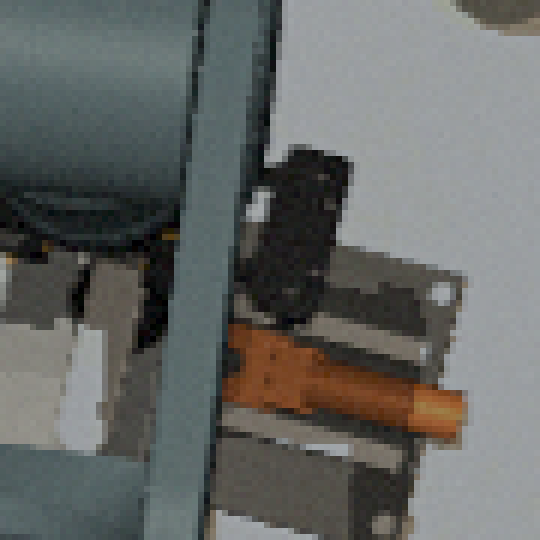

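>>> drive_tool:
  targets: "0 0 -0.35 0 0 0 -0.4; 0 0 -0.35 0 0 0 -0.4; 0 0 0 0 0 0 -0.4"

```text
time_s: 4.9
eef_pos: [0.6012, 0.0345, 0.1615]
tool_rot: [3.11, -0.446, -0.008]
contact_force: [-0.8, 0.6, -0.4]
gripper_width: 0.0269
finger_force: 0.0
```

Run:
```python
from h import *
s=manip.get_state(); e=s['eef_pos']; print(e,s['contact_force'])
d=np.array([.277,.961,0])
q=manip.capture('side')
print([(z,proj(q,np.array([e[0],e[1],e[2]+z])-d*.0135).round(1).tolist()) for z in (0,.02,.03)])
g=cv2.cvtColor(q['color'],cv2.COLOR_BGR2GRAY); print(g[190:218,268:286])
```

```text
[0.6011842  0.03446085 0.16150878] [-0.76340277  0.61665814 -0.43338482]
[(0, [276.8, 212.3]), (0.02, [276.9, 205.3]), (0.03, [276.9, 201.8])]
[[162 155 158 169  58  18  23  17  17  26  19  25  16  16  11   6 131 114]
 [155 160 165 172  59  14  23  33  17  26  22  31  20  22  17   0 203 249]
 [158 158 164 173  63   9  21  24  23  14   7  24  22  12  14   0 255 254]
 [160 145 153 148  48   3  20  28  20  23  17  22  27  25   9   0 255 246]
 [114  96  96 100  33  19  25   9  30  33  17  20  22  17   9   0 255 246]
 [ 73  73  70  80  33  21  12  26  23  24  29  28  19  16   7  43 255 244]
 [ 71  78  79  82  38  16  20  18  24  21  17  19  19   1   0 113 255 242]
 [ 78  79  77  82  42  16  24  20  23  29  22  20   7  54  30 247 248 240]
 [ 74  73  76  80  48  18  12  23  23  16  31  18   0 254 241 250 242 239]
 [ 77  75  66  81  47  20  23  18  21  26  18  14   0 255 255 242 239 237]
 [ 83  80  72  78  48  20  22  22  22  12  25  18   0 172 255 243 239 239]
 [ 74  75  73  80  46  18  24   0  20  28  21  27   5  12 228 247 239 237]
 [ 79  75  79  82  32   8   6  24  17  10  18  20  16   0
[... 443 characters left out ...]
 12   0 210 252 242 238]
 [255 255 255 254 254 254 255 255  63   8  19   0   0   0 210 253 240 238]
 [170 169 163 187 190 190 191 242  30   0  15  17   9   0 216 255 248 242]
 [ 97  93  92 106 111 108 107 143  12   3   1   9   0   0 152 169 191 244]
 [106 107 111 107 103 105 109 118  45   8   9   3   0   0 108  90 137 248]
 [110 113 110 111 104 111 107 116  78  28  14  22  46  67 111  97 186 248]
 [117 109 114 117 125 116 120 120 106  98  94 107 105 108 111  75 249 246]
 [108 104 107 111 111 111 109 108  97 103 103 115 112 109 102  81 254 243]
 [ 53  55  55  56  65  63  68  85  83  84  77 105  92  76  68 190 250 241]
 [  4  10  10  23  14  27  12  43  39  39  30  62 254 244 171 246 245 240]]
```

The visible tips sit about 25 mm above the reported TCP at this opening, with no contact, so they are only level with the knob top. I'll descend another 20 mm and then swing.

>>> drive_tool:
  targets: "0.05 0 -0.25 0 0 0 -0.4; 0 0 -0.25 0 0 0 -0.4; 0 0 0 0 0 0 -0.4"

```text
time_s: 5.25
eef_pos: [0.604, 0.0344, 0.1426]
tool_rot: [-3.11, 0.446, 0.005]
contact_force: [-0.5, 0.2, -0.0]
gripper_width: 0.0263
finger_force: 0.0
```

Run:
```python
from h import *
s=manip.get_state(); e=s['eef_pos']; print(e,s['contact_force'])
q=manip.capture('side')
cv2.imwrite('pics/f.png',cv2.resize(q['color'][160:260,220:320],None,fx=6,fy=6,interpolation=3))
# world deltas for swing, 12 rows of 7.5 deg, R=85mm about hinge
a0=np.radians(73.895-90); P=[np.array([np.cos(a0+t),np.sin(a0+t)])*85 for t in np.radians(np.arange(0,91,7.5))]
print(np.round(np.diff(P,axis=0)/40,2).tolist())
```

```text
[0.60398906 0.03436194 0.1426305 ] [-0.5147239   0.23907224 -0.04054732]
[[0.06, 0.27], [0.02, 0.28], [-0.01, 0.28], [-0.05, 0.27], [-0.08, 0.26], [-0.12, 0.25], [-0.15, 0.23], [-0.18, 0.21], [-0.21, 0.19], [-0.23, 0.16], [-0.25, 0.13], [-0.26, 0.09]]
```

View pics/f.png

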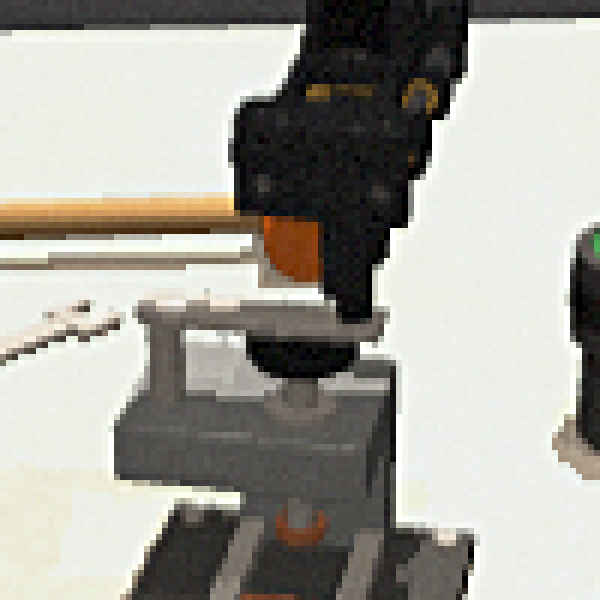

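The near finger overlaps the knob, with its tip at about (355,320) just above the strip, and there is no contact force. Now I swing along the arc.

>>> drive_tool:
  targets: "0.06 0.27 0 0 0 0.94 -0.4; 0.02 0.28 0 0 0 0.94 -0.4; -0.01 0.28 0 0 0 0.94 -0.4; -0.05 0.27 0 0 0 0.94 -0.4"

```text
time_s: 5.7
eef_pos: [0.6062, 0.0783, 0.145]
tool_rot: [3.117, 0.384, 0.001]
contact_force: [-1.8, -1.1, -1.1]
gripper_width: 0.0266
finger_force: 0.5
```

>>> drive_tool:
  targets: "-0.08 0.26 0 0 0 0.94 -0.4; -0.12 0.25 0 0 0 0.94 -0.4; -0.15 0.23 0 0 0 0.94 -0.4; -0.18 0.21 0 0 0 0.94 -0.4"

```text
time_s: 6.1
eef_pos: [0.5852, 0.1165, 0.1451]
tool_rot: [2.911, 1.181, 0.002]
contact_force: [2.0, -1.5, -1.5]
gripper_width: 0.0265
finger_force: 0.6
```

>>> drive_tool:
  targets: "-0.21 0.19 0 0 0 0.94 -0.4; -0.23 0.16 0 0 0 0.94 -0.4; -0.25 0.13 0 0 0 0.94 -0.4; -0.26 0.09 0 0 0 0.94 -0.4; -0.07 0.02 0 0 0 0.2 -0.4"

```text
time_s: 6.6
eef_pos: [0.5437, 0.1404, 0.1452]
tool_rot: [2.48, 1.927, 0.001]
contact_force: [1.5, -0.1, 0.6]
gripper_width: 0.0263
finger_force: 0.4
```

Run:
```python
from h import *
s=manip.get_state(); e=s['eef_pos']; print(e,s['contact_force'],s['q'])
q=manip.capture('side')
cv2.imwrite('pics/g.png',cv2.resize(q['color'][160:260,200:320],None,fx=5,fy=5,interpolation=3))
```

```text
[0.54369931 0.14040772 0.14523468] [ 1.51556985 -0.12242759  0.64117244] [4.12301159e-02 2.15264698e-01 1.70122068e+00 2.42752896e-04
 1.22413965e+00 2.90858630e-01]
```

View pics/g.png

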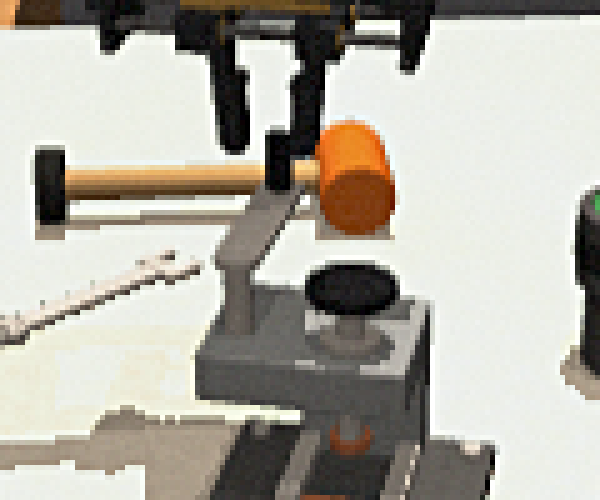

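The guard is now roughly along the jig's +x, with the plunger head fully exposed. I'll raise the tool, close the fingers, and travel to a spot behind the lug tail.

>>> drive_tool:
  targets: "0 0 0.8 0 0 0 -0.4; 0 0 0.8 0 0 -0.22 -0.4; -0.05 -0.9 0.1 0 0 0 -1; -0.05 -0.9 0 0 0 0 -1; -0.05 -0.9 0 0 0 0 -1"

```text
time_s: 7.15
eef_pos: [0.5384, 0.0305, 0.2136]
tool_rot: [2.514, 1.882, 0.001]
contact_force: [-0.1, 0.3, 0.1]
gripper_width: 0.0043
finger_force: 0.0
```

>>> drive_tool:
  targets: "-0.05 -0.92 0 0 0 0 -1; -0.05 -0.92 0 0 0 0 -1; -0.05 -0.92 0 0 0 0 -1; -0.05 -0.92 0 0 0 0 -1; -0.08 -0.92 0 0 0 0 -1"

```text
time_s: 7.65
eef_pos: [0.5268, -0.1542, 0.2131]
tool_rot: [2.516, 1.88, 0.0]
contact_force: [0.7, -0.1, 0.0]
gripper_width: 0.0004
finger_force: 0.0
```

Run:
```python
from h import *
s=manip.get_state(); e=s['eef_pos']; print(e,s['contact_force'],s['gripper_width'],s['tool_rot'])
q=manip.capture('side'); t=manip.capture('top')
a=q['color'][150:290,220:310]; b=t['color'][190:260,230:335]
cv2.imwrite('pics/h.png',np.hstack([cv2.resize(a,(360,560),interpolation=3),cv2.resize(b,(420,560),interpolation=3)]))
print('tcp px',proj(q,e),proj(q,e+[0,0,.03]),'knob at .187 side', [proj(q,[.522+.085*np.cos(x),.0568+.085*np.sin(x),.187]).round(1).tolist() for x in np.radians(73.9-90+np.array([80,85,90]))])
```

```text
[ 0.52679089 -0.15420817  0.21308218] [ 0.68647482 -0.10705048  0.04292774] 0.0003806690369115236 [2.51582025e+00 1.88046090e+00 3.44531978e-04]
tcp px [252.45446405 228.78996923] [252.2200172  216.13111759] knob at .187 side [[259.2, 186.9], [256.7, 186.6], [254.2, 186.3]]
```

View pics/h.png

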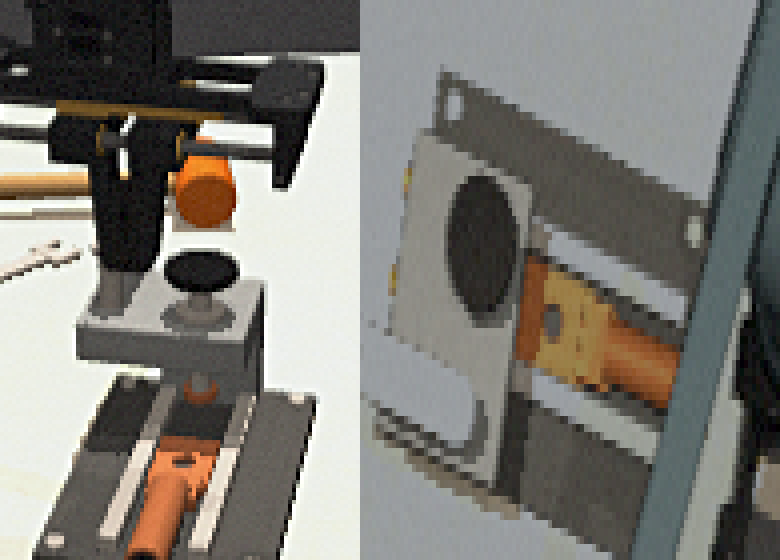

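With the fingers shut, the tip shows at side pixel (252.5, 217.5). That matches the reported pose plus about 27 mm in z, with x and y right, so the reported z reads about 27 mm low relative to the jig. I'll descend behind the tail and check again.

>>> drive_tool:
  targets: "0 0 -0.9 0 0 0 -1; 0 0 -0.9 0 0 0 -1; 0 0 -0.9 0 0 0 -1; 0 0 -0.9 0 0 0 -1; 0 0 -0.9 0 0 0 -1"

```text
time_s: 8.25
eef_pos: [0.5271, -0.1518, 0.0316]
tool_rot: [2.515, 1.882, 0.001]
contact_force: [0.9, 0.3, 0.1]
gripper_width: 0.0002
finger_force: 0.0
```

```bash
cat > tip.py <<'E'
from h import *
s=manip.get_state(); e=s['eef_pos']; print(e,s['contact_force'],s['tool_rot'])
q=manip.capture('side')
print('tcp px',[proj(q,e+[0,0,k]).round(1).tolist() for k in(0,.02,.027,.035)])
g=cv2.cvtColor(q['color'],cv2.COLOR_BGR2GRAY)
u,v=proj(q,e+[0,0,.027]).round().astype(int); print(u,v); print(g[v-12:v+16,u-12:u+13])
c,s_=np.cos(1.28971),np.sin(1.28971); d=e[:2]-[.57046,.0012]; print('jig xy',c*d[0]+s_*d[1],-s_*d[0]+c*d[1])
E
python3 tip.py
```

```text
[ 0.52710175 -0.15181169  0.03164637] [0.87390766 0.27317652 0.05856913] [2.51482360e+00 1.88200695e+00 6.32857760e-04]
tcp px [[253.8, 296.3], [253.7, 289.5], [253.6, 287.0], [253.6, 284.2]]
254 287
[[ 88  85  99  57  15  23  26  20  25  25  17  19  16   9  20  10  27  19
    5  74 146 130 115  93  55]
 [ 87  93  92  67  19  20  28  20  17  25   3  17  24  25  22  11  24  23
    6 114 143 126 114  85  57]
 [ 85  90  95  68  22  25  14   3  24  17  12  12  25  18  24  24  31  22
    0 120 135 124 103  71  43]
 [ 86  87  90  93  19  17  18  19  21  21  21  14  23  22  27  24  26  21
    1 119 135 120  97  53  81]
 [ 84  90  90  97  14  21  22  24  28  23  17  22  13  13  25  21  30  24
    0 142 130 115  81  39  90]
 [ 85  85  84 119  60  12  27  23  10  23   2  14  11  24  24  22  29   0
    0 147 126 106  69  36  87]
 [ 85  85  79 183 110  27  31  26  17  21  23  19  28  16  20  18  27   2
   30 144 122  93  50  34  92]
 [ 84  83  99 237 123  14  23  22  28  33  11  16  23  15  25  26  23  12
   53 136 113  86  35  80  89]
 [ 86  87 112 219 143  24  23  17  21  10  16  16  22  19  1
[... 1390 characters left out ...]
35  40  49  31  25]
 [231 233 235 236 238 239 241 242 253 129 130 136 137 141 146 144 144 137
  131 104 249 115 112 113  83]
 [235 236 236 236 234 236 236 240 251 129 127 132 134 132 136 135 140 135
  129 239 253 231 235 240 234]
 [236 236 238 235 236 236 236 241 253 125 127 129 130 131 131 135 136 134
  119 252 243 241 245 242 243]
 [237 239 241 239 238 238 240 240 171 110 109 115 117 123 126 131 133 127
  117 249 237 235 237 237 237]
 [248 249 250 249 248 249 243 244 225 228 228 233 233 239 125 118 125 118
  110 246 238 235 236 234 237]
 [174 173 175 180 176 176 168 252 247 245 243 245 244 246 233 240 239 236
  231 245 238 237 236 236 237]]
jig xy -0.1590342526842461 -0.0007887218179580407
```

>>> drive_tool:
  targets: "0 0 -0.35 0 0 0 -1; 0 0 -0.35 0 0 0 -1; 0.07 0.24 0 0 0 0 -1; 0.05 0.17 0 0 0 0 -1; 0.05 0.17 0 0 0 0 -1"

```text
time_s: 8.8
eef_pos: [0.5347, -0.1286, 0.006]
tool_rot: [2.511, 1.885, 0.001]
contact_force: [-0.5, -1.0, -0.8]
gripper_width: 0.0006
finger_force: 0.5
```

>>> drive_tool:
  targets: "0.05 0.17 0 0 0 0 -1; 0.05 0.17 0 0 0 0 -1; 0.05 0.17 0 0 0 0 -1; 0.05 0.17 0 0 0 0 -1"

```text
time_s: 9.2
eef_pos: [0.5422, -0.1017, 0.0053]
tool_rot: [2.512, 1.885, 0.0]
contact_force: [-1.4, -3.8, 1.8]
gripper_width: 0.0005
finger_force: 1.9
```

```bash
python3 tip.py | grep -v '^ *\[' | head
python3 - <<'E'
from h import *
q=manip.capture('side'); cv2.imwrite('pics/i.png',cv2.resize(q['color'][200:310,220:310],None,fx=5,fy=5,interpolation=3))
E
```

```text
tcp px [[259.0, 291.5], [258.9, 285.0], [258.9, 282.7], [258.9, 280.1]]
259 283
    3  94  99  55  30  79  72]
    4  96  86  38  80  85  95]
    0  87  75  41  90  81 165]
    0  91  57  33  84  68 212]
    2  86  41  81  83  94 216]
   29  67  41  95  74 162 213]
   27  49  35  89  67 211 203]
   37  31  82  81  90 218 210]
```

>>> drive_tool:
  targets: "0.04 0.12 0 0 0 0 -1; 0.03 0.12 0 0 0 0 -1; 0.03 0.1 0 0 0 0 -1"

```text
time_s: 9.6
eef_pos: [0.5456, -0.088, 0.0047]
tool_rot: [2.513, 1.885, -0.0]
contact_force: [-2.0, -2.7, 2.0]
gripper_width: 0.0006
finger_force: 1.6
```

>>> drive_tool:
  targets: "0.02 0.07 0 0 0 0 -1; 0.02 0.07 0 0 0 0 -1"

```text
time_s: 9.8
eef_pos: [0.547, -0.0843, 0.0048]
tool_rot: [2.51, 1.885, -0.004]
contact_force: [-3.9, -19.3, 1.5]
gripper_width: 0.0006
finger_force: 10.2
```

The force jumped to about 20 N with the tail at roughly x = −80 mm, which is home. I'll hold briefly, back off along the channel, and look.

>>> drive_tool:
  targets: "0 0 0 0 0 0 -1; 0 0 0 0 0 0 -1"

```text
time_s: 10.0
eef_pos: [0.5472, -0.0847, 0.0049]
tool_rot: [2.51, 1.884, -0.003]
contact_force: [-3.0, -12.0, 0.5]
gripper_width: 0.0007
finger_force: 6.2
```

>>> drive_tool:
  targets: "-0.1 -0.34 0 0 0 0 -1; -0.14 -0.5 0 0 0 0 -1; 0 0 0.9 0 0 0 -1; 0 0 0.9 0 0 0 -1; 0 0 0.9 0 0 0 -1"

```text
time_s: 10.5
eef_pos: [0.5367, -0.1158, 0.1132]
tool_rot: [-2.511, -1.883, 0.0]
contact_force: [-0.4, -0.1, -0.3]
gripper_width: 0.0004
finger_force: 0.0
```

>>> drive_tool:
  targets: "0 0 0.9 0 0 0 -1; 0 0 0.9 0 0 0 -1; 0 0 0 0 0 0 -1"

```text
time_s: 10.8
eef_pos: [0.5405, -0.1172, 0.1902]
tool_rot: [2.507, 1.881, 0.008]
contact_force: [0.4, -0.7, -0.2]
gripper_width: 0.0002
finger_force: 0.0
```

Run:
```python
from h import *
s=manip.get_state(); print(s['eef_pos'])
q=manip.capture('side'); t=manip.capture('top')
a=q['color'][180:300,220:310]; b=t['color'][190:260,230:335]
cv2.imwrite('pics/j.png',np.hstack([cv2.resize(a,(420,560),interpolation=3),cv2.resize(b,(378,252),interpolation=3)[:,:] if 0 else cv2.resize(b,(378,560),interpolation=3)]))
J=lambda x,y,z:[.57046+.2775*x-.9607*y,.0012+.9607*x+.2775*y,z]
f=lambda uv:((uv-[220,180])*[420/90,560/120]).round()
for x in(-.08,-.085,-.09): print(x,'tail side',f(proj(q,J(x,0,.04))),f(proj(q,J(x,0,.014))))
```

```text
[ 0.54052858 -0.11716423  0.19021281]
-0.08 tail side [190. 438.] [190. 477.]
-0.085 tail side [188. 443.] [188. 482.]
-0.09 tail side [186. 448.] [186. 488.]
```

View pics/j.png

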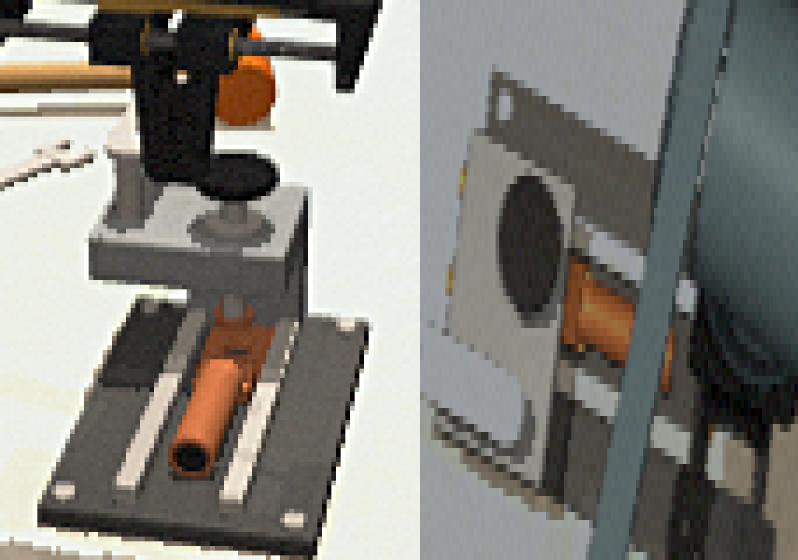

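The tail end face spans rows 435–478 at column 190, which matches the predicted home position (438–477), so the lug is home. That was my 11th viewed picture, one over the limit of 10, so I'll view no more and use numbers only. Next I move over the plunger.

>>> drive_tool:
  targets: "0.2 0.78 0 0 0 0 -1; 0.2 0.78 0 0 0 0 -1; 0.2 0.78 0 0 0 0 -1; 0.2 0.78 0 0 0 0 -1; 0.2 0.78 0 0 0 0 -1"

```text
time_s: 11.4
eef_pos: [0.5761, 0.0414, 0.182]
tool_rot: [-2.51, -1.883, 0.004]
contact_force: [-0.3, 0.3, -0.0]
gripper_width: 0.0003
finger_force: 0.0
```

>>> drive_tool:
  targets: "0.02 0.01 -0.4 0 0 0 -1; 0 0 -0.4 0 0 0 -1; 0 0 -0.4 0 0 0 -1; 0 0 -0.3 0 0 0 -1; 0 0 0 0 0 0 -1"

```text
time_s: 11.9
eef_pos: [0.5758, 0.0406, 0.121]
tool_rot: [-2.509, -1.882, 0.007]
contact_force: [-0.3, -0.0, -0.2]
gripper_width: 0.0007
finger_force: 0.0
```

>>> drive_tool:
  targets: "0.14 -0.02 0 0 0 0 -1; 0 0 -0.12 0 0 0 -1; 0 0 -0.12 0 0 0 -1; 0 0 -0.12 0 0 0 -1"

```text
time_s: 12.3
eef_pos: [0.5844, 0.0393, 0.1106]
tool_rot: [2.512, 1.885, 0.001]
contact_force: [-1.5, 0.7, 5.2]
gripper_width: 0.0003
finger_force: 2.8
```

>>> drive_tool:
  targets: "0 0 -0.1 0 0 0 -1; 0 0 -0.1 0 0 0 -1"

```text
time_s: 12.5
eef_pos: [0.5844, 0.0393, 0.1032]
tool_rot: [2.512, 1.885, 0.001]
contact_force: [-2.2, -0.3, 8.1]
gripper_width: 0.0004
finger_force: 3.9
```

>>> drive_tool:
  targets: "0 0 -0.1 0 0 0 -1; 0 0 -0.1 0 0 0 -1"

```text
time_s: 12.7
eef_pos: [0.5844, 0.0393, 0.0956]
tool_rot: [2.512, 1.885, 0.001]
contact_force: [-3.7, 0.4, 9.5]
gripper_width: 0.0004
finger_force: 5.1
```

>>> drive_tool:
  targets: "0 0 -0.06 0 0 0 -1; 0 0 -0.05 0 0 0 -1"

```text
time_s: 12.9
eef_pos: [0.5845, 0.0393, 0.0923]
tool_rot: [2.512, 1.885, 0.001]
contact_force: [-11.9, 1.3, 27.5]
gripper_width: 0.0002
finger_force: 13.8
```

The force stepped to 27 N after about 20 mm of travel, so the plunger is at its stop. I'll hold for more than a second.

>>> drive_tool:
  targets: "0 0 -0.02 0 0 0 -1; 0 0 0 0 0 0 -1; 0 0 0 0 0 0 -1; 0 0 0 0 0 0 -1; 0 0 0 0 0 0 -1"

```text
time_s: 13.4
eef_pos: [0.5845, 0.0393, 0.0923]
tool_rot: [2.511, 1.885, 0.001]
contact_force: [-9.6, 0.8, 21.4]
gripper_width: 0.0008
finger_force: 10.8
```

>>> drive_tool:
  targets: "0 0 0 0 0 0 -1; 0 0 0 0 0 0 -1; 0 0 0 0 0 0 -1; 0 0 0 0 0 0 -1; 0 0 0 0 0 0 -1"

```text
time_s: 13.9
eef_pos: [0.5845, 0.0393, 0.0924]
tool_rot: [2.511, 1.885, 0.001]
contact_force: [-9.4, -0.5, 21.0]
gripper_width: 0.0007
finger_force: 10.8
```

>>> drive_tool:
  targets: "0 0 0 0 0 0 -1; 0 0 0 0 0 0 -1; 0 0 0 0 0 0 -1; 0 0 0 0 0 0 -1"

```text
time_s: 14.3
eef_pos: [0.5845, 0.0393, 0.0923]
tool_rot: [2.511, 1.885, 0.001]
contact_force: [-8.6, 0.1, 20.9]
gripper_width: 0.0005
finger_force: 10.8
```

>>> drive_tool:
  targets: "0 0 0.2 0 0 0 -1; 0 0 0.3 0 0 0 -1; 0 0 0.5 0 0 0 -1; 0 0 0.9 0 0 0 -1; 0 0 0.9 0 0 0 -1"

```text
time_s: 14.8
eef_pos: [0.5831, 0.0396, 0.2014]
tool_rot: [-2.512, -1.885, 0.002]
contact_force: [0.7, -0.2, -0.9]
gripper_width: 0.0007
finger_force: 0.0
```

>>> drive_tool:
  targets: "0 0 0.6 0 0 0 -1; -0.3 -0.9 0.3 0 0 0 -1; -0.3 -0.9 0 0 0 0 -1; -0.3 -0.9 0 0 0 0 -1; -0.3 -0.9 0 0 0 0 -1"

```text
time_s: 15.3
eef_pos: [0.5353, -0.1056, 0.2372]
tool_rot: [2.512, 1.886, 0.0]
contact_force: [0.7, 0.4, -0.3]
gripper_width: 0.0005
finger_force: 0.0
```

>>> drive_tool:
  targets: "-0.3 -0.9 0 0 0 0 -1; -0.3 -0.9 0 0 0 0 -1; -0.3 -0.9 0 0 0 0 -1; -0.3 -0.9 0 0 0 0 -1; 0 0 0 0 0 0 -1"

```text
time_s: 15.8
eef_pos: [0.4864, -0.2524, 0.2369]
tool_rot: [2.517, 1.879, -0.002]
contact_force: [-0.4, 0.8, 0.4]
gripper_width: 0.0002
finger_force: 0.0
```

Run:
```python
from h import *
J=lambda x,y,z:[.57046+.2775*x-.9607*y,.0012+.9607*x+.2775*y,z]
for n in('side','top'):
    p=manip.capture(n); print(n)
    for t in('plunger_top','guard','guard_knob','lug','mallet','wrench','flashlight','lens','jar','bulb'):
        r=manip.search_frame(p,t); print(t,[(np.round(x['box']).tolist(),round(x['score'],2)) for x in r[:2]])
    print('pred tail bot home',proj(p,J(-.08,0,.014)).round(1),'top',proj(p,J(-.08,0,.04)).round(1),'head',proj(p,J(.04,0,.142)).round(1),'head down',proj(p,J(.04,0,.122)).round(1),
     'knob 80/87/90',[proj(p,J(.04+.085*np.sin(a),.062-.085*np.cos(a),.187)).round(1).tolist() for a in np.radians([80,87,90])])
s=manip.get_state(); print(s['time_s'],s['eef_pos'],s['contact_force'])
```

```text
side
plunger_top [([260.0, 210.0, 279.0, 254.0], 0.7), ([259.0, 245.0, 279.0, 280.0], 0.55)]
guard [([243.0, 190.0, 257.0, 212.0], 0.52), ([254.0, 252.0, 280.0, 282.0], 0.16)]
guard_knob [([240.0, 188.0, 256.0, 216.0], 0.45)]
lug [([258.0, 251.0, 278.0, 281.0], 0.86), ([241.0, 190.0, 260.0, 213.0], 0.45)]
mallet [([209.0, 190.0, 274.0, 209.0], 0.64)]
wrench []
flashlight [([324.0, 248.0, 384.0, 269.0], 0.84), ([183.0, 390.0, 333.0, 419.0], 0.48)]
lens [([317.0, 198.0, 344.0, 236.0], 0.57)]
jar [([346.0, 264.0, 379.0, 306.0], 0.77)]
bulb [([182.0, 393.0, 333.0, 418.0], 0.94)]
pred tail bot home [260.7 282.2] top [260.6 273.8] head [270. 216.] head down [270.  222.7] knob 80/87/90 [[259.2, 186.9], [255.7, 186.4], [254.2, 186.3]]
top
plunger_top [([250.0, 211.0, 266.0, 227.0], 0.68)]
guard [([222.0, 231.0, 260.0, 245.0], 0.8)]
guard_knob [([219.0, 228.0, 257.0, 247.0], 0.82)]
lug [([270.0, 222.0, 302.0, 240.0], 0.6)]
mallet []
wrench [([161.0, 258.0, 199.0, 296.0], 0.66), ([249.0, 212.0, 269.0, 228.0], 0.45)]
flashlight [([260.0, 129.0, 294.0, 182.0], 0.86)]
lens [([198.0, 147.0, 226.0, 179.0], 0.82)]
jar []
bulb []
pred tail bot home [298.9 235.3] top [299.3 234.4] head [259.7 220. ] head down [260.1 220.9] knob 80/87/90 [[224.8, 226.6], [223.4, 230.1], [222.9, 231.7]]
16.9 [ 0.48793111 -0.24859703  0.23712621] [ 0.21364348 -0.01487969 -0.13181728]
```

Every reading agrees: the lug's lower edge is at row 281 against a predicted 282, the plunger is back up, the guard is at about 87°, and the bystanders that were detected are where they started. I'm handing in.

```bash
python3 -c "
from cell import manip
print(manip.close_job())"
```

```text
the job is handed in; nothing more can be done
None
```

The job is handed in, with no verdict returned: guard at about 87°, lug home against the fence, plunger held at its stop for about 1.4 s and sprung back up, no bystander seen to have moved; I viewed 11 pictures, one over the limit of 10.

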